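# Press the lid onto a tin and hold it down

### The job

Close the tall slim tin in the lid press: stand it upright in the round nest of the pulled-out tray and let go, then push the tray by its upright handle all the way in to its stop. Then press the press's palm knob straight down until the lid is fully home and the sprung knob itself has sunk 8 mm into its 12 mm of spring travel (not bottomed out), and finish while still holding it there so the seal can set. Leave the other things on the counter where they are.

Things in the scene. Friction and masses are not known exactly. Their poses are not given: they have to be found in the camera images.
- tin: Tall slim aluminium tin, loose, about 0.15 kg: round body 58 mm across, 46 mm high, with a round press-in lid, 58 mm across and 8 mm thick, standing 5 mm proud of it (a gap under the lid). Origin: centre of the underside, z up its axis. Lid's top is 59 mm above the origin, 54 mm when home. Grip the body from above about 25 mm up, not the lid.
- lid (a joint): Travel of the tin's lid into the tin, m: 0 standing proud, 0.005 fully home. A sprung seal pushes it back up (about 1 N/mm, 5.3 N when home), so it stays home only while pressed.
- press: Lid press, fixed: grey base 188 x 120 x 12 mm, two round columns, a head on them and a vertical ram through the head. Origin on the counter under the ram's axis; the tray comes out along its -x, the columns stand 72 mm off towards +x, z up. The head's height varies by 12 mm from time to time.
- tray (a joint): How far the tray is pulled out, m: 0 fully in against its stop (nest right under the ram), up to 0.145 out towards the press's -x. Stays where it is left; about 2 N to slide. Starts 0.12 to 0.14 out.
- nest (a point): Centre of the round nest, on the tray's top, 22 mm above the counter; moves with the tray. The nest is a ring 67 mm across inside, 77 mm outside, 10 mm high. In it the tin stands on a black pad whose top is 0.5 to 6.5 mm above this point, set by a screw and not known beforehand: feel for it.
- tray_handle (a point): Centre of the top of the tray's upright black handle, 66 mm above the counter, 105 mm from the nest towards the press's -x. The handle is a block 14 mm along the press's x, 34 mm along its y, free from 26 to 66 mm above the counter.
- ram: The press's vertical ram with its plate below and the palm knob above. The origin lies on the ram's axis and moves with it; the face of the round steel plate, 50 mm across, is 93 mm above it. The ram sinks up to 36 mm against a light return spring (net 2 N at the top, 4 N at the bottom). Where the plate meets the lid differs from time to time.
- knob_top (a point): Centre of the flat top of the black round palm knob, 48 mm across, at the upper end of the ram; 204 to 216 mm above the counter at rest. Push straight down on it from above, for instance with the closed fingertips.
- knob (a joint): How far the knob has sunk relative to the ram against its gauge spring, m: 0 at rest, 0.012 bottomed. 1.5 N/mm plus 1.5 N preload: 8 mm takes 13.5 N; the skirt's lower edge is then level with the top of the brass collar on the ram. First the ram sinks to the lid, then knob and lid sink together until the lid is home, then the knob alone.
- wide_tin: A low wide tin, already closed, 91 mm across and 38 mm high; leave alone. Origin at the centre of its underside.
- cookie: The nearer of two cookies towards the back of the sheet tray, 68 mm across; leave alone. Origin at the centre of its underside.
- cookie_b: A cookie at the near end of the sheet tray, 68 mm across and 15 mm high; leave alone. Origin at the centre of its underside.
- croissant: A croissant, 133 mm long, 49 mm high; leave alone. Origin at the centre of its underside.
There are look-alikes about, which are no part of the job. Of the things that look like the press, the larger one is meant.

How it is judged (in metres and radians):
On the way, in this order (a step that is already met when the one before it is completed fails the run):
1. the tin stands upright in the nest of the pulled-out tray, let go (horizontal distance between tin and nest below 0.007 m and z of tin in the frame of nest below 0.009 m and angle between tin's own z axis and vertical below 0.06 rad and contact force between the fingers and tin below 0.1 N and value of joint tray above 0.08 m), for 0.2 s.
2. the tray is fully in, with the tin under the ram (value of joint tray below 0.004 m and horizontal distance between tin and press below 0.01 m and angle between tin's own z axis and vertical below 0.06 rad), for 0.2 s.
At the end, for the whole second after the job is handed in: Tray within 4 mm of its stop; tin upright on the pad within 10 mm of the ram's axis, untouched by the robot; lid at least 4.2 of 5 mm down, under the ram with 3 to 25 N; the robot presses the knob with over 6 N and it is sunk 6.2 to 10 mm relative to the ram (all of step 2 and z of tin in the frame of nest below 0.009 m and value of joint lid above 0.0042 m and value of joint knob between 0.0062 and 0.01 m and contact force between ram and tin between 3 and 25 N and contact force between any of the fingers, the arm and ram above 6 N and contact force between each of the arm, the fingers and tin below 0.1 N); the arm keeps its last pose, push and grip.
It fails at once if a bystander is pushed more than 30 mm (distance of any of wide_tin, cookie, cookie_b, croissant from where it was at the start of the episode above 0.03 m).
It fails at once if the tin is tipped over (angle between tin's own z axis and vertical above 0.6 rad).
It also fails if it takes over 64 s, if anything falls off the work surface, if the arm or the gripper's body presses on something with over 40 N, if the wrist force passes 120 N, or if a joint passes its speed limit or range.

### The arm

A 6-joint arm with a two-finger parallel gripper is mounted at the origin on a cart in front of the work surface, level with it; the furniture and walls round the work are solid. World frame = base frame: x ahead of the robot, y to its left, z up, the work surface at z = 0. Lengths are in mm, angles in rad, forces in N, time in s.
With the tool pointing down it reaches from about 350 to 775 mm from the base axis. Payload 7.3 kg.
Tool frame: the origin (TCP) lies at the very end of the fingers, on their centre line; the grasp point (between the pads) lies 19 mm behind it; z points along the fingers, y is the line along which they close (so a half turn about z gives the same grasp; the last joint's range is limited). The gripper opens to 92 mm and grips with 3 to 60 N. Pads are 19 mm wide; open, the fingers measure 130 mm over their backs; the gripper's body (75 mm by 190 mm) begins 47 mm behind the grasp point.
Start: joints at [1.16, 0.342, 1.524, -0, 1.275, -0.146], TCP at [137.385, 506.725, 226.741] pointing down, gripper open.
Joint ranges: [-2.53, 2.53], [-0.77, 2.02], [0.04, 2.7], [-1, 4.14], [0.28, 2.66], [-3.11, 3.11]. Speed limits (rad/s): [2.57, 2.57, 3.14, 3.14, 3.14, 3.14].

### API

Orientations are given as [roll, pitch, yaw] about the fixed x, y, z axes, in that order (R = Rz(yaw) Ry(pitch) Rx(roll)).
In Python, from plant import get_obs, vision, workorder gives the robot as it stands.
- The arm moves only by the shell command python3 -m pendant 'ROWS' [OPENING]. ROWS is a JSON object of lists of equal length, an entry for each row: "dp": the shift along the tool's x, y, z in m, a list of three; "rotation": the turn, a rotation vector about the tool's x, y, z in rad, a list of three. A call has 1 to 8 rows; each row is the pose to reach, as a shift and turn from the pose commanded when the call began, along the tool's axes at that moment; what a row does not reach only later rows make up. A row lasts 1/8 s, in which the tool goes at most 62.5 mm and 10.7 degrees, less where a joint would pass 70% of its speed; a pose out of reach is approached as far as the arm can. A call with a gripper value outside its range is refused whole. OPENING is the finger opening in m, from 0 to 0.0918, set as the call begins (- or left out, the last holds). The fingers move at their own pace and stop on an object; the grip force is fixed at half the most. Time passes only in rows, so rows that repeat a pose let the fingers close. It gives the time, the measured TCP pose, the force, the opening and the grip force at its end, in the units of the state.
- get_obs(): the state, without advancing time (a new reading comes with each control period).
- vision.capture(name): name is "scene" or "side" or "wrist"; returns a dict with "pixels" (384x512x3 uint8, red, green, blue), "vfov" (degrees; the focal length in pixels is half the picture's height over the tangent of half this angle, whatever the lens; pixels are square), "cx", "cy" (the principal point, pixels), "pose" (4x4, takes a point from camera to world coordinates); the wrist camera has in their place "T_tool_cam" (4x4, takes a point from camera to tool coordinates, whose origin is the TCP and whose axes are the flange's). Camera axes: x right, y up, looking along -z (the intrinsics and any distortion apply to the point x, -y, -z); pixel columns grow to the right and rows downward; lengths in mm; the calibration is good to about 2 mm. A picture is of the moment at which its call begins: read the wrist's pose just before it. There is no depth.
- workorder.close_job(): hands the job in; it is judged then, once.
The state is a dict: "time": time; "joint_positions": joint angles; "dq": joint speeds; "tau": joint torques, N m; "tool_pos": TCP position; "tcp_rot": TCP orientation; "contact_force": force on the tool from outside, world axes, zero at the start; "moment": the same for the moment, N m; "grip_width": finger opening in mm; "finger_force": force on a finger pad.
Only numpy, scipy, OpenCV 4.12 (cv2) and the standard library are available. Lean on these libraries where they do the work, as an engineer would, in place of code of your own. Each camera call takes 0.05 s, during which the arm holds its last target. There are 200 camera calls.

## Working session

There is one attempt and no reset: what is moved stays moved. The work goes in short steps, Python scripts to look and compute and a shell command to move; the robot and the scene stay as the last step left them, time stands still between calls to the robot, and variables do not carry over. Pictures are saved under pics/ and viewed, at most 10 in all, crops included, and the job is handed in when it is done.

```bash
ls; mkdir -p pics; cat > h.py <<'E'
import numpy as np,cv2
from plant import get_obs,vision,workorder
from scipy.spatial.transform import Rotation as R
def cap(n):
    o=get_obs(); d=vision.capture(n)
    if 'pose' in d: T=np.array(d['pose'])
    else:
        W=np.eye(4); W[:3,:3]=R.from_euler('xyz',o['tcp_rot']).as_matrix(); W[:3,3]=o['tool_pos']
        T=W@np.array(d['T_tool_cam'])
    img=np.array(d['pixels'])[:,:,::-1].copy()
    f=img.shape[0]/2/np.tan(np.radians(d['vfov']/2))
    return dict(img=img,T=T,f=f,cx=d['cx'],cy=d['cy'],keys={k:v for k,v in d.items() if k not in('pixels',)})
def ray(c,u,v):
    k=c['keys'].get('distortion')
    d=np.array([(u-c['cx'])/c['f'],-(v-c['cy'])/c['f'],-1.]); return c['T'][:3,3],c['T'][:3,:3]@d
def onz(c,u,v,z):
    o,d=ray(c,u,v); return o+d*(z-o[2])/d[2]
def proj(c,p):
    q=np.linalg.inv(c['T'])@np.append(p,1); return np.array([c['cx']+c['f']*q[0]/-q[2],c['cy']-c['f']*q[1]/-q[2]])
E
python3 - <<'E'
from h import *
print(get_obs())
for n in('scene','side','wrist'):
    c=cap(n); cv2.imwrite(f'pics/{n}0.png',c['img']); print(n,c['keys'])
E
```

```text
pics
{'time': 0.0, 'joint_positions': array([ 1.16000182e+00,  3.42719489e-01,  1.52502433e+00,  5.89052023e-06,
        1.27542292e+00, -1.45995814e-01]), 'dq': array([ 0.00052024, -0.00183592,  0.00114562,  0.00044085, -0.00090518,
       -0.00158425]), 'tau': array([ 1.07828469e-03, -4.31253612e+01, -2.44220495e+01,  7.16891815e-02,
        5.60832547e-02, -9.79618085e-05]), 'tool_pos': array([137.20614352, 506.32040971, 226.04410509]), 'tcp_rot': array([-3.14003613e+00, -2.34567023e-04,  2.87679206e+00]), 'contact_force': array([ 0.30958804,  0.6230956 , -0.40747159]), 'moment': array([ 0.03040144, -0.01222068,  0.03983581]), 'finger_force': 0.0, 'grip_width': 91.70794426358206}
scene {'vfov': 46.225023054216244, 'cx': 251.75217297313287, 'cy': 191.4751923923464, 'pose': array([[-8.63867189e-01,  3.13251685e-01, -3.94470357e-01,
         2.42436305e+01],
       [-5.03246434e-01, -5.02777653e-01,  7.02821214e-01,
         8.24960160e+02],
       [ 2.18290490e-02,  8.05659986e-01,  5.91975911e-01,
         1.01244898e+03],
       [ 0.00000000e+00,  0.00000000e+00,  0.00000000e+00,

[... 204 characters left out ...]
,
       [ 5.16272665e-01, -6.76490869e-01,  5.25188194e-01,
         6.16680067e+02],
       [ 1.44217141e-02,  6.20013915e-01,  7.84458258e-01,
         1.35498165e+03],
       [ 0.00000000e+00,  0.00000000e+00,  0.00000000e+00,
         1.00000000e+00]])}
wrist {'vfov': 67.19289219428569, 'cx': 255.13236599932387, 'cy': 189.51152897957974, 'T_tool_cam': array([[-1.90067057e-03,  9.66244058e-01,  2.57621445e-01,
         6.91995065e+01],
       [ 9.99998179e-01,  1.88059961e-03,  3.24308828e-04,
         6.15606119e-01],
       [-1.71121310e-04,  2.57621592e-01, -9.66245873e-01,
        -1.57584026e+02],
       [ 0.00000000e+00,  0.00000000e+00,  0.00000000e+00,
         1.00000000e+00]])}
```

View pics/scene0.png

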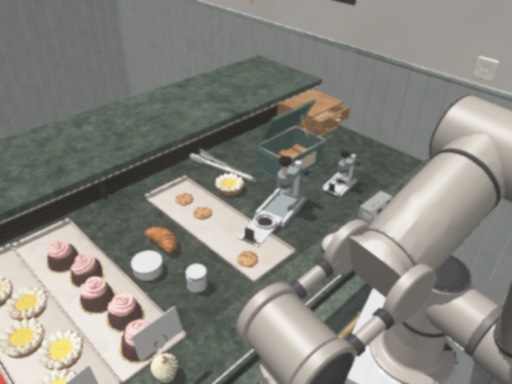

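View pics/side0.png

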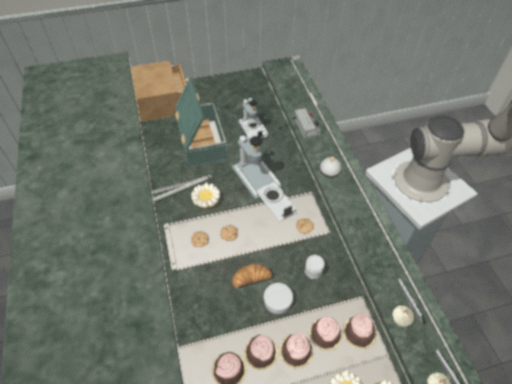

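Scene view: candidates are the slim tin at (196,278) against the wide tin (147,265). For the press, the larger one is at (285,190) with nest (266,221) and handle (247,235), against the small one at (343,172). In the side view the tin is at (315,266), the nest at (272,195), the handle at (289,211) and the knob at (256,140). I choose the slim tin and the larger press. Next is a close crop to check.

```bash
python3 - <<'E'
from h import *
a=cv2.imread('pics/scene0.png');b=cv2.imread('pics/side0.png')
A=cv2.resize(a[140:300,175:308],None,fx=3,fy=3.0,interpolation=cv2.INTER_CUBIC)
B=cv2.resize(b[120:285,230:333],None,fx=3,fy=3,interpolation=cv2.INTER_CUBIC)
H=max(A.shape[0],B.shape[0]);im=np.zeros((H,A.shape[1]+B.shape[1]+5,3),np.uint8);im[:A.shape[0],:A.shape[1]]=A;im[:B.shape[0],-B.shape[1]:]=B
print(im.shape);cv2.imwrite('pics/crop1.png',im)
E
```

```text
(495, 713, 3)
```

View pics/crop1.png

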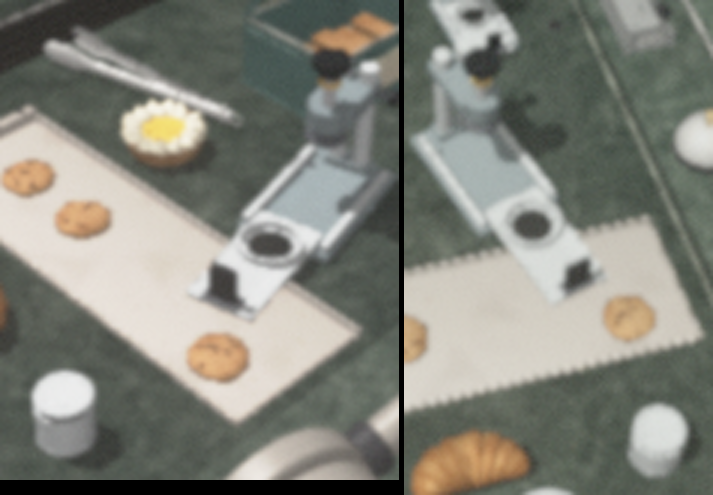

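The crop confirms the slim tin with its lid, and the larger press with its tray out, nest, black handle and black knob. Now measuring.

```bash
python3 - <<'E'
from h import *
S=cap('scene');D=cap('side')
def tri(p,q):
    o1,d1=ray(S,*p);o2,d2=ray(D,*q);d1/=np.linalg.norm(d1);d2/=np.linalg.norm(d2)
    t=np.linalg.lstsq(np.c_[d1,-d2],o2-o1,rcond=None)[0];a=o1+t[0]*d1;b=o2+t[1]*d2
    return (a+b)/2,np.linalg.norm(a-b)
def blob(c,u,v,r,dark,lo):
    g=cv2.cvtColor(c['img'],cv2.COLOR_BGR2GRAY); m=((g<lo) if dark else (g>lo)).astype(np.uint8)
    w=np.zeros_like(m);cv2.circle(w,(int(u),int(v)),r,1,-1);m&=w
    n,l,s,ce=cv2.connectedComponentsWithStats(m)
    i=1+np.argmax(s[1:,4]);return ce[i],s[i]
for nm,p,q,z,arg in[('tin',(196.3,271.3),(315,263.3),59,(14,False,185)),('nest',(264.7,221.3),(272.7,194.7),25,(9,True,90)),('handle',(249,229.3),(287,210),66,(8,True,75)),('knob',(285.3,160.7),(256.7,140.7),200,(7,True,80))]:
    x,g=tri(p,q);bs=blob(S,*p,*arg);bd=blob(D,*q,*arg);y,g2=tri(bs[0],bd[0])
    print(nm,'tri',x.round(1),round(g,1),'blobtri',y.round(1),round(g2,1),'plane',onz(S,*p,z).round(1),onz(D,*q,z).round(1),'blobplane',onz(S,*bs[0],z).round(1),onz(D,*bd[0],z).round(1),bs[1],bd[1])
E
```

```text
tin tri [602.7 110.6  54.5] 3.5 blobtri [605.5 110.9  54.2] 2.9 plane [599.9 112.   59. ] [605.4 114.2  59. ] blobplane [602.5 112.8  59. ] [608.1 114.3  59. ] [186 264  20  15 235] [307 255  17  18 232]
nest tri [ 559.1 -222.1   23.9] 2.5 blobtri [ 560.1 -222.5   23.4] 2.5 plane [ 558.5 -222.5   25. ] [ 560.3 -220.    25. ] blobplane [ 559.3 -222.6   25. ] [ 561.5 -220.2   25. ] [259 218  12   7  64] [268 191  10   8  60]
handle tri [ 564.2 -119.2   58.3] 9.8 blobtri [ 561.9 -117.5   45.4] 5.3 plane [ 559.9 -118.1   66. ] [ 570.4 -109.7   66. ] blobplane [ 550.4 -100.8   66. ] [ 572.4 -103.1   66. ] [246 230   7   8  43] [285 209   6   6  25]
knob tri [ 556.3 -347.7  202.2] 0.2 blobtri [ 556.8 -346.2  203. ] 2.3 plane [ 557.8 -351.1  200. ] [ 555.3 -349.4  200. ] blobplane [ 558.6 -348.6  200. ] [ 554.5 -350.1  200. ] [278 156  14  11 108] [251 134  12  12  94]
```

```bash
cat >> h.py <<'E'
def go(x,y,z,yaw=np.pi/2):
    o=get_obs();r=R.from_euler('xyz',o['tcp_rot']);t=R.from_euler('xyz',[np.pi,0,yaw])
    d=r.inv().apply(np.array([x,y,z])-o['tool_pos']);w=(r.inv()*t).as_rotvec()
    print('t',round(o['time'],2),'pos',o['tool_pos'].round(1),'F',o['contact_force'].round(1),'w',round(o['grip_width'],1),'| dp mm',d.round(1),'rot',w.round(3))
E
python3 - <<'E'
from h import *
go(604,111,190)
S=cap('scene')
for n,p,z in[('wide',(147,258),38),('cookie_b',(247,258),15),('cup',(147,340),60),('croiss',(160,238),40),('small press',(340,185),10)]: print(n,onz(S,*p,z).round(0))
E
```

```text
t 0.25 pos [137.3 506.6 226.4] F [-0.2  0.9  0.7] w 91.5 | dp mm [-553.9 -259.6   36.5] rot [-1.000e-03  0.000e+00  1.306e+00]
wide [772. 129.  38.]
cookie_b [525. -49.  15.]
cup [567. 362.  60.]
croiss [794.  41.  40.]
small press [ 424. -582.   10.]
```

```bash
python3 -m pendant '{"dp":[[-0.046,-0.0216,0.003],[-0.092,-0.0432,0.006],[-0.138,-0.065,0.009],[-0.184,-0.0866,0.012],[-0.23,-0.108,0.015],[-0.276,-0.13,0.018],[-0.322,-0.151,0.021],[-0.368,-0.173,0.024]],"rotation":[[0,0,0.11],[0,0,0.22],[0,0,0.33],[0,0,0.44],[0,0,0.55],[0,0,0.66],[0,0,0.77],[0,0,0.88]]}'
python3 -c "
from h import *
go(604,111,190)"
```

```text
time: 1.3
tool_pos: [448.5, 242.2, 202.7]
tcp_rot: [3.141, -0.0, 1.993]
contact_force: [0.3, 0.4, 0.7]
grip_width: 91.9
finger_force: 0.0
t 1.3 pos [448.5 242.2 202.7] F [0.3 0.4 0.7] w 91.9 | dp mm [-183.5   88.1   12.7] rot [ 0.    -0.     0.422]
```

```bash
python3 -m pendant '{"dp":[[-0.04,0.019,0.003],[-0.08,0.038,0.006],[-0.12,0.058,0.009],[-0.155,0.075,0.011],[-0.1835,0.088,0.013],[-0.1835,0.088,0.013],[-0.1835,0.088,0.013]],"rotation":[[0,0,0.1],[0,0,0.2],[0,0,0.3],[0,0,0.38],[0,0,0.422],[0,0,0.422],[0,0,0.422]]}'
python3 - <<'E'
from h import *
c=cap('wrist');cv2.imwrite('pics/w1.png',c['img'])
go(604,111,190);print(proj(c,[604,111,59]))
E
```

```text
time: 2.17
tool_pos: [602.6, 113.1, 189.5]
tcp_rot: [-3.141, -0.0, 1.575]
contact_force: [0.8, 0.9, -0.5]
grip_width: 91.8
finger_force: 0.0
t 2.23 pos [602.5 113.4 189.7] F [-0.3 -0.7  0.1] w 91.9 | dp mm [-2.4  1.5 -0.3] rot [-0.001 -0.     0.005]
[256.62489899 184.93976796]
```

View pics/w1.png

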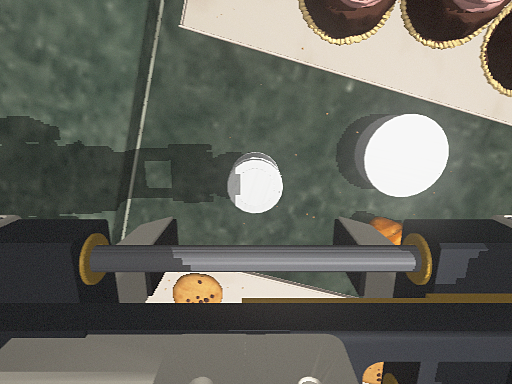

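The wrist view shows the slim tin's lid at about (256,184), close to the predicted pixel (257,185). The wide tin is at (405,155), clear of the fingers.

```bash
python3 - <<'E'
from h import *
c=cap('wrist');g=cv2.cvtColor(c['img'],cv2.COLOR_BGR2GRAY)
for th in(170,200,230):
    m=np.zeros_like(g);m[140:225,215:300]=(g[140:225,215:300]>th)*255
    n,l,s,ce=cv2.connectedComponentsWithStats(m);i=1+np.argmax(s[1:,4])
    p=np.argwhere(l==i)[:,::-1].astype(np.float32);(u,v),r=cv2.minEnclosingCircle(p)
    print(th,s[i],round(u,1),round(v,1),round(r,1),onz(c,u,v,59).round(1))
print(g[148:218,256])
E
```

```text
170 [ 233  158   50   56 2081] 256.0 185.0 29.0 [603.3 111.2  59. ]
200 [ 233  158   50   55 2043] 255.2 185.2 27.8 [602.4 111.   59. ]
230 [ 234  158   49   55 1965] 255.2 185.2 27.8 [602.4 111.   59. ]
[ 97  97  96  91 161 113 115 116 111  85 255  92 207 252 244 243 243 242
 243 243 243 243 244 243 242 242 241 241 242 241 241 242 242 242 242 243
 243 243 243 243 243 243 243 242 243 242 242 242 242 242 242 242 243 242
 241 242 242 243 238 239 240 239 240 243 255 119  86  94  96  93]
```

```bash
python3 -m pendant '{"dp":[[-0.002,0.0005,0.04],[-0.002,0.0005,0.08],[-0.002,0.0005,0.12],[-0.002,0.0005,0.15],[-0.002,0.0005,0.17],[-0.002,0.0005,0.18],[-0.002,0.0005,0.18],[-0.002,0.0005,0.18]],"rotation":[[0,0,0],[0,0,0],[0,0,0],[0,0,0],[0,0,0],[0,0,0],[0,0,0],[0,0,0]]}'
python3 -m pendant '{"dp":[[0,0,0],[0,0,0],[0,0,0],[0,0,0],[0,0,0],[0,0,0]],"rotation":[[0,0,0],[0,0,0],[0,0,0],[0,0,0],[0,0,0],[0,0,0]]}' 0.05
```

```text
time: 3.28
tool_pos: [604.4, 111.0, 10.9]
tcp_rot: [3.14, -0.0, 1.575]
contact_force: [0.4, 0.8, 0.1]
grip_width: 91.7
finger_force: 0.0
time: 4.03
tool_pos: [603.6, 110.7, 9.8]
tcp_rot: [-3.141, -0.0, 1.575]
contact_force: [-2.0, -0.4, 1.7]
grip_width: 57.5
finger_force: 30.0
```

```bash
python3 -m pendant '{"dp":[[0,0,-0.03],[0,0,-0.06],[0,0,-0.09],[-0.03,-0.004,-0.12],[-0.07,-0.009,-0.13],[-0.115,-0.015,-0.13],[-0.16,-0.021,-0.13],[-0.205,-0.027,-0.13]],"rotation":[[0,0,0],[0,0,0],[0,0,0],[0,0,0],[0,0,0],[0,0,0],[0,0,0],[0,0,0]]}'
python3 -m pendant '{"dp":[[-0.04,-0.006,0],[-0.08,-0.011,0],[-0.11,-0.015,0],[-0.128,-0.017,0],[-0.128,-0.017,0],[-0.128,-0.017,0],[-0.128,-0.017,0]],"rotation":[[0,0,0],[0,0,0],[0,0,0],[0,0,0],[0,0,0],[0,0,0],[0,0,0]]}'
python3 - <<'E'
from h import *
for n in('wrist','scene','side'):
    c=cap(n);cv2.imwrite(f'pics/{n}2.png',c['img']); print(n,proj(c,[559.7,-222,22]).round(0),proj(c,[562,-117,66]).round(0))
go(559.7,-222,60)
E
```

```text
time: 5.03
tool_pos: [577.2, -95.7, 139.5]
tcp_rot: [-3.142, -0.0, 1.575]
contact_force: [0.4, -1.0, -1.4]
grip_width: 57.3
finger_force: 30.0
time: 5.9
tool_pos: [561.3, -221.2, 139.7]
tcp_rot: [-3.142, -0.0, 1.576]
contact_force: [0.0, 0.7, -2.6]
grip_width: 57.6
finger_force: 30.0
wrist [254. 187.] [257.  65.]
scene [264. 222.] [248. 229.]
side [273. 195.] [288. 208.]
t 6.05 pos [ 561.3 -221.7  139.8] F [-0.1 -1.1 -1.3] w 57.5 | dp mm [-0.3 -1.6 79.8] rot [ 0.    -0.     0.005]
```

View pics/wrist2.png

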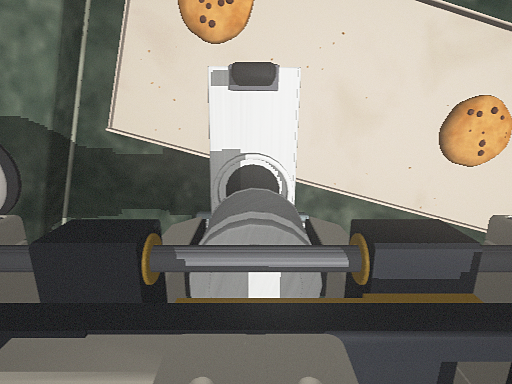

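The wrist view shows the tray edges at u = 209 to 300, the handle top at (254,70) and the nest ring centred near (253,183). The held tin is in the foreground. I'll enlarge it to check alignment.

```bash
python3 - <<'E'
from h import *
a=cv2.imread('pics/wrist2.png')[55:255,180:345]
cv2.imwrite('pics/crop2.png',cv2.resize(a,None,fx=3,fy=3,interpolation=cv2.INTER_CUBIC))
g=cv2.cvtColor(cv2.imread('pics/wrist2.png'),cv2.COLOR_BGR2GRAY)
for v in(100,120,140,146): 
    d=np.diff(g[v,195:315].astype(int));print(v,[(195+i,d[i]) for i in np.argsort(-abs(d))[:4]])
E
```

```text
100 [(np.int64(208), np.int64(94)), (np.int64(207), np.int64(-52)), (np.int64(206), np.int64(-31)), (np.int64(298), np.int64(-11))]
120 [(np.int64(209), np.int64(36)), (np.int64(207), np.int64(-17)), (np.int64(297), np.int64(-13)), (np.int64(296), np.int64(-5))]
140 [(np.int64(296), np.int64(-26)), (np.int64(210), np.int64(16)), (np.int64(297), np.int64(15)), (np.int64(295), np.int64(-12))]
146 [(np.int64(297), np.int64(54)), (np.int64(296), np.int64(-49)), (np.int64(210), np.int64(25)), (np.int64(295), np.int64(-24))]
```

View pics/crop2.png

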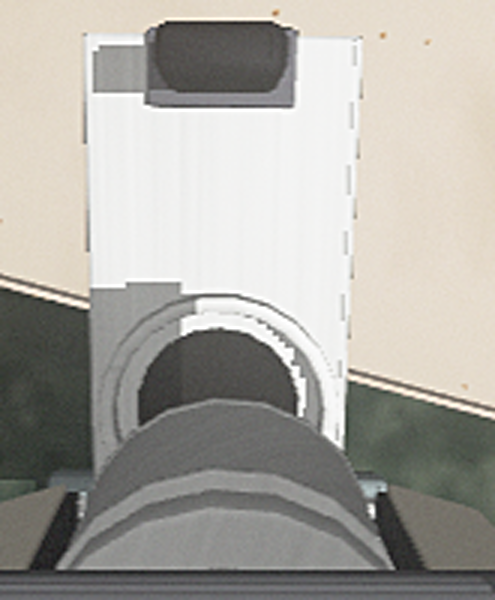

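```bash
python3 - <<'E'
from h import *
c=cap('wrist')
f=lambda n,u,v,z:print(n,onz(c,u,v,z).round(1))
f('tray c',253.3,100,22);f('tray c',253.5,146,22)
f('tray L',208.3,100,22);f('tray R',298.3,100,22)
f('handle far edge (-7)',254,62.5,66);f('ring outer far(-38.5)',253,153.2,32);f('ring inner far top (-33.5)',253,159,32)
f('ringL',214,185,32);f('ringR',291.7,185,32)
f('tin bottom far edge',255.3,188.3,get_obs()['tool_pos'][2]-10)
go(559.5,-222,60,1.576)
E
```

```text
tray c [ 559.4 -140.9   22. ]
tray c [ 559.6 -182.6   22. ]
tray L [ 518.4 -141.1   22. ]
tray R [ 600.3 -140.8   22. ]
handle far edge (-7) [ 560.1 -116.1   66. ]
ring outer far(-38.5) [ 559.2 -188.1   32. ]
ring inner far top (-33.5) [ 559.2 -193.5   32. ]
ringL [ 522.3 -218.3   32. ]
ringR [ 595.9 -218.1   32. ]
tin bottom far edge [ 561.3 -195.8  129.8]
t 6.1 pos [ 561.3 -221.8  139.8] F [-0.2  0.2 -0.6] w 57.8 | dp mm [-0.2 -1.8 79.8] rot [ 0. -0. -0.]
```

```bash
python3 -m pendant '{"dp":[[-0.0027,-0.0019,0.03],[-0.0027,-0.0019,0.06],[-0.0027,-0.0019,0.08],[-0.0027,-0.0019,0.092],[-0.0027,-0.0019,0.092],[-0.0027,-0.0019,0.092],[-0.0027,-0.0019,0.092]],"rotation":[[0,0,0],[0,0,0],[0,0,0],[0,0,0],[0,0,0],[0,0,0],[0,0,0]]}'
python3 - <<'E'
from h import *
c=cap('wrist')
a=c['img'][55:255,150:360];A=cv2.resize(a,None,fx=2.4,fy=2.4,interpolation=cv2.INTER_CUBIC)
s=cap('scene')['img'];B=cv2.resize(s[170:270,220:310],None,fx=3,fy=3,interpolation=cv2.INTER_CUBIC)
im=np.zeros((480,A.shape[1]+B.shape[1],3),np.uint8);im[:A.shape[0],:A.shape[1]]=A;im[:B.shape[0],A.shape[1]:]=B
cv2.imwrite('pics/crop3.png',im);go(559.5,-224.5,40,1.576)
E
```

```text
time: 6.98
tool_pos: [559.7, -225.4, 48.7]
tcp_rot: [3.14, 0.001, 1.575]
contact_force: [0.3, 0.0, -1.4]
grip_width: 57.7
finger_force: 30.0
t 7.08 pos [ 559.5 -225.3   48.4] F [-0.  -0.3 -1.6] w 57.3 | dp mm [ 0.8 -0.   8.4] rot [ 0.001  0.001 -0.001]
```

View pics/crop3.png

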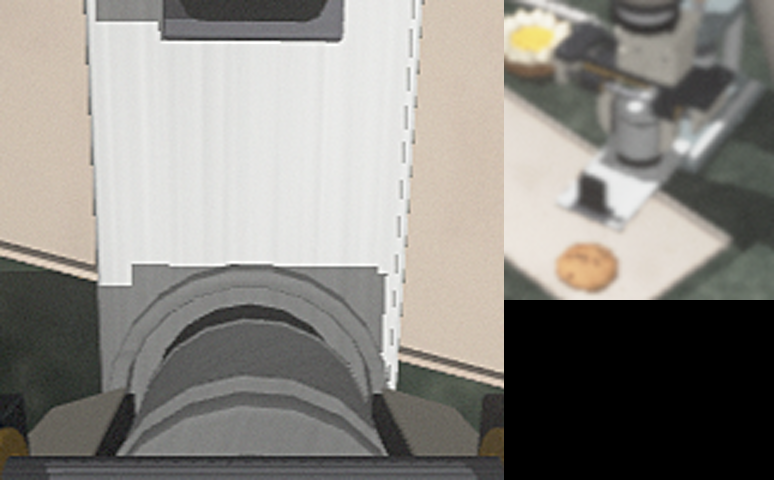

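```bash
python3 - <<'E'
from h import *
c=cap('wrist');f=lambda n,u,v,z,r:print(n,(onz(c,u,v,z)-[0,r,0]).round(1))
f('ring out',254,55+267/2.4,32,38.5);f('ring in',254,55+287/2.4,32,33.5);f('tin',254,55+319/2.4,38.4,29);f('tin2',254,55+321/2.4,38.4,28)
go(559.5,-225.5,36,1.576)
E
```

```text
ring out [ 558.8 -225.7   32. ]
ring in [ 558.8 -225.9   32. ]
tin [ 558.8 -228.2   38.4]
tin2 [ 558.8 -227.7   38.4]
t 7.12 pos [ 559.5 -225.3   48.3] F [-0.5 -0.1 -1.9] w 57.7 | dp mm [-0.2  0.  12.3] rot [ 0.001  0.    -0.001]
```

```bash
python3 -m pendant '{"dp":[[0.0022,0,0],[0.0022,0,0.004],[0.0022,0,0.008],[0.0022,0,0.0085],[0.0022,0,0.0085],[0.0022,0,0.0085]],"rotation":[[0,0,0],[0,0,0],[0,0,0],[0,0,0],[0,0,0],[0,0,0]]}'
python3 -m pendant '{"dp":[[0,0,0.001],[0,0,0.001],[0,0,0.001]],"rotation":[[0,0,0],[0,0,0],[0,0,0]]}'
python3 -m pendant '{"dp":[[0,0,0.001],[0,0,0.001],[0,0,0.001]],"rotation":[[0,0,0],[0,0,0],[0,0,0]]}'
python3 -m pendant '{"dp":[[0,0,0.001],[0,0,0.001],[0,0,0.001]],"rotation":[[0,0,0],[0,0,0],[0,0,0]]}'
```

```text
time: 7.88
tool_pos: [559.3, -223.0, 39.3]
tcp_rot: [3.141, 0.0, 1.575]
contact_force: [0.1, 0.3, -1.0]
grip_width: 57.7
finger_force: 30.0
time: 8.25
tool_pos: [559.2, -222.9, 38.2]
tcp_rot: [3.142, -0.0, 1.575]
contact_force: [-0.1, 0.2, -1.2]
grip_width: 57.7
finger_force: 30.0
time: 8.62
tool_pos: [559.2, -222.9, 37.2]
tcp_rot: [3.142, -0.0, 1.575]
contact_force: [0.3, -0.2, -1.7]
grip_width: 57.8
finger_force: 30.0
time: 9.0
tool_pos: [559.2, -223.0, 36.2]
tcp_rot: [3.142, -0.0, 1.575]
contact_force: [-0.2, -0.3, -1.3]
grip_width: 57.8
finger_force: 30.0
```

Now inside the ring with no side contact, so I'll keep feeling downward.

```bash
for i in 1; do python3 -m pendant '{"dp":[[0,0,0.001],[0,0,0.001],[0,0,0.001]],"rotation":[[0,0,0],[0,0,0],[0,0,0]]}'; done
python3 -m pendant '{"dp":[[0,0,0.001],[0,0,0.001],[0,0,0.001]],"rotation":[[0,0,0],[0,0,0],[0,0,0]]}'
python3 -m pendant '{"dp":[[0,0,0.0007],[0,0,0.0007],[0,0,0.0007]],"rotation":[[0,0,0],[0,0,0],[0,0,0]]}'
```

```text
time: 9.38
tool_pos: [559.2, -222.9, 35.2]
tcp_rot: [3.142, -0.0, 1.575]
contact_force: [0.7, -0.1, -1.0]
grip_width: 57.5
finger_force: 30.0
time: 9.75
tool_pos: [559.2, -223.0, 34.2]
tcp_rot: [3.142, -0.0, 1.575]
contact_force: [-0.6, 0.5, -1.3]
grip_width: 57.8
finger_force: 30.0
time: 10.12
tool_pos: [559.2, -222.9, 33.5]
tcp_rot: [3.142, -0.0, 1.575]
contact_force: [-0.2, 0.3, -1.8]
grip_width: 57.3
finger_force: 30.0
```

```bash
python3 -m pendant '{"dp":[[0,0,0.0006],[0,0,0.0006],[0,0,0.0006]],"rotation":[[0,0,0],[0,0,0],[0,0,0]]}'
python3 -m pendant '{"dp":[[0,0,0.0004],[0,0,0.0004],[0,0,0.0004]],"rotation":[[0,0,0],[0,0,0],[0,0,0]]}'
```

```text
time: 10.5
tool_pos: [559.2, -222.9, 32.9]
tcp_rot: [3.142, -0.0, 1.575]
contact_force: [0.7, -0.0, -1.2]
grip_width: 57.5
finger_force: 30.0
time: 10.88
tool_pos: [559.3, -223.0, 32.7]
tcp_rot: [3.141, 0.0, 1.575]
contact_force: [-1.4, 1.1, 1.9]
grip_width: 57.5
finger_force: 30.0
```

```bash
python3 -m pendant '{"dp":[[0,0,0],[0,0,0],[0,0,0],[0,0,0],[0,0,0]],"rotation":[[0,0,0],[0,0,0],[0,0,0],[0,0,0],[0,0,0]]}' 0.08
python3 -m pendant '{"dp":[[0,0,-0.02],[0,0,-0.05],[0,0,-0.08],[0,0,-0.12],[0,0,-0.12],[0,0,-0.12]],"rotation":[[0,0,0],[0,0,0],[0,0,0],[0,0,0],[0,0,0],[0,0,0]]}'
python3 - <<'E'
from h import *
c=cap('wrist');go(559.5,-85,140,1.575)
g=cv2.cvtColor(c['img'],cv2.COLOR_BGR2GRAY)
im=np.zeros((480,740,3),np.uint8);A=cv2.resize(c['img'][55:255,150:360],None,fx=2.4,fy=2.4);im[:,:504]=A
B=cv2.resize(cap('side')['img'][130:230,240:318],None,fx=3,fy=3);im[:300,506:506+B.shape[1]]=B
cv2.imwrite('pics/c4.png',im)
E
```

```text
time: 11.5
tool_pos: [559.2, -223.0, 32.5]
tcp_rot: [3.142, -0.0, 1.575]
contact_force: [-0.2, 0.2, 0.2]
grip_width: 80.3
finger_force: 0.0
time: 12.25
tool_pos: [558.8, -222.8, 151.8]
tcp_rot: [-3.141, -0.001, 1.575]
contact_force: [-0.9, 0.3, 0.4]
grip_width: 80.3
finger_force: 0.0
t 12.3 pos [ 558.5 -222.6  151.2] F [ 0.5 -1.  -1.1] w 80.0 | dp mm [137.6   1.6  11.4] rot [-0.002 -0.001 -0.   ]
```

View pics/c4.png

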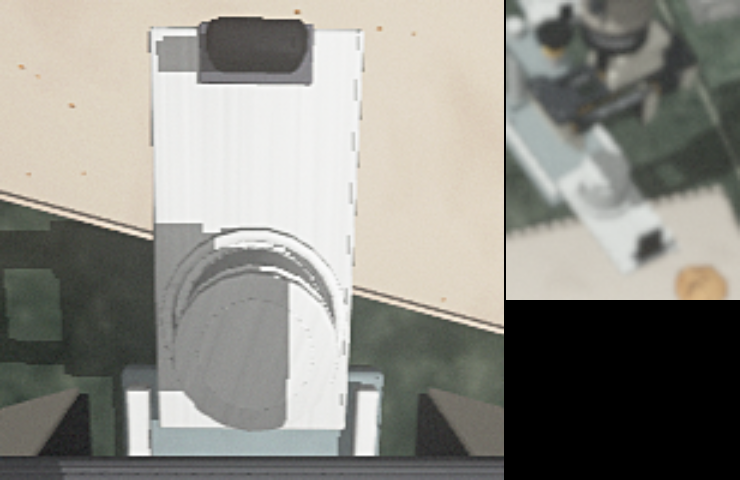

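Tin stands centred in the nest ring with the fingers clear of it. Next is the handle.

```bash
python3 -m pendant '{"dp":[[0.045,0.001,0],[0.09,0.001,0],[0.13,0.001,0],[0.143,0.001,0.03],[0.143,0.001,0.07],[0.143,0.001,0.10],[0.143,0.001,0.111],[0.143,0.001,0.111]],"rotation":[[0,0,0],[0,0,0],[0,0,0],[0,0,0],[0,0,0],[0,0,0],[0,0,0],[0,0,0]]}' 0
python3 -m pendant '{"dp":[[-0.008,0,0],[-0.014,0,0],[-0.016,0,0],[-0.016,0,0]],"rotation":[[0,0,0],[0,0,0],[0,0,0],[0,0,0]]}'
```

```text
time: 13.35
tool_pos: [559.2, -79.9, 40.8]
tcp_rot: [-3.14, -0.001, 1.575]
contact_force: [-0.1, -0.0, 0.7]
grip_width: 4.9
finger_force: 0.0
time: 13.85
tool_pos: [559.8, -96.3, 41.8]
tcp_rot: [3.141, 0.0, 1.574]
contact_force: [0.1, -0.9, -0.1]
grip_width: 0.4
finger_force: 0.0
```

```bash
python3 -m pendant '{"dp":[[-0.002,0,0],[-0.005,0,0],[-0.009,0,0],[-0.014,0,0],[-0.02,0,0],[-0.026,0,0],[-0.032,0,0],[-0.038,0,0]],"rotation":[[0,0,0],[0,0,0],[0,0,0],[0,0,0],[0,0,0],[0,0,0],[0,0,0],[0,0,0]]}'
python3 -m pendant '{"dp":[[-0.006,0,0],[-0.012,0,0],[-0.018,0,0],[-0.024,0,0],[-0.03,0,0],[-0.036,0,0],[-0.042,0,0],[-0.048,0,0]],"rotation":[[0,0,0],[0,0,0],[0,0,0],[0,0,0],[0,0,0],[0,0,0],[0,0,0],[0,0,0]]}'
python3 -m pendant '{"dp":[[-0.006,0,0],[-0.012,0,0],[-0.017,0,0],[-0.021,0,0],[-0.024,0,0],[-0.027,0,0],[-0.03,0,0],[-0.032,0,0]],"rotation":[[0,0,0],[0,0,0],[0,0,0],[0,0,0],[0,0,0],[0,0,0],[0,0,0],[0,0,0]]}'
python3 -m pendant '{"dp":[[-0.002,0,0],[-0.003,0,0],[-0.003,0,0]],"rotation":[[0,0,0],[0,0,0],[0,0,0]]}'
```

```text
time: 14.85
tool_pos: [559.6, -134.3, 41.4]
tcp_rot: [-3.141, -0.0, 1.575]
contact_force: [-1.9, 2.8, 2.3]
grip_width: 0.3
finger_force: 1.2
time: 15.85
tool_pos: [560.0, -182.3, 41.4]
tcp_rot: [-3.142, -0.0, 1.575]
contact_force: [-1.2, 1.7, -0.7]
grip_width: 0.3
finger_force: 1.2
time: 16.85
tool_pos: [560.2, -214.1, 41.5]
tcp_rot: [3.141, 0.0, 1.575]
contact_force: [-1.7, 1.5, -0.0]
grip_width: 0.6
finger_force: 1.1
time: 17.23
tool_pos: [560.4, -217.2, 41.6]
tcp_rot: [3.141, 0.0, 1.575]
contact_force: [-0.5, 2.0, -0.5]
grip_width: 0.4
finger_force: 0.5
```

```bash
python3 -m pendant '{"dp":[[-0.003,0,0],[-0.005,0,0],[-0.005,0,0]],"rotation":[[0,0,0],[0,0,0],[0,0,0]]}'
python3 -m pendant '{"dp":[[-0.002,0,0],[-0.003,0,0],[-0.003,0,0]],"rotation":[[0,0,0],[0,0,0],[0,0,0]]}'
python3 -m pendant '{"dp":[[-0.001,0,0],[-0.002,0,0],[-0.002,0,0]],"rotation":[[0,0,0],[0,0,0],[0,0,0]]}'
```

```text
time: 17.6
tool_pos: [560.4, -222.4, 41.6]
tcp_rot: [3.141, 0.0, 1.575]
contact_force: [-0.5, 1.3, 0.2]
grip_width: 0.4
finger_force: 0.3
time: 17.98
tool_pos: [560.3, -225.2, 41.6]
tcp_rot: [3.141, 0.0, 1.575]
contact_force: [-0.3, 0.7, -1.0]
grip_width: 0.2
finger_force: 0.6
time: 18.35
tool_pos: [560.3, -227.1, 41.6]
tcp_rot: [3.141, 0.0, 1.575]
contact_force: [0.1, 1.6, 0.8]
grip_width: 0.4
finger_force: 0.7
```

```bash
python3 -m pendant '{"dp":[[-0.002,0,0],[-0.003,0,0],[-0.003,0,0]],"rotation":[[0,0,0],[0,0,0],[0,0,0]]}'
python3 -m pendant '{"dp":[[-0.002,0,0],[-0.003,0,0],[-0.003,0,0]],"rotation":[[0,0,0],[0,0,0],[0,0,0]]}'
python3 -m pendant '{"dp":[[-0.001,0,0],[-0.002,0,0],[-0.002,0,0]],"rotation":[[0,0,0],[0,0,0],[0,0,0]]}'
```

```text
time: 18.73
tool_pos: [560.3, -230.2, 41.5]
tcp_rot: [3.141, 0.0, 1.575]
contact_force: [0.1, 0.5, 0.4]
grip_width: 0.6
finger_force: 0.5
time: 19.1
tool_pos: [560.3, -232.1, 41.5]
tcp_rot: [-3.141, -0.001, 1.575]
contact_force: [0.8, 5.3, 2.3]
grip_width: 0.3
finger_force: 2.7
time: 19.48
tool_pos: [560.2, -232.2, 41.5]
tcp_rot: [-3.141, -0.004, 1.575]
contact_force: [1.3, 12.4, 4.4]
grip_width: 0.2
finger_force: 6.3
```

```bash
python3 -m pendant '{"dp":[[0.01,0,0],[0.03,0,0],[0.035,0,-0.04],[0.035,0,-0.09],[0.035,0,-0.14],[0.035,0,-0.19],[0.035,0,-0.24],[0.035,0,-0.25]],"rotation":[[0,0,0],[0,0,0],[0,0,0],[0,0,0],[0,0,0],[0,0,0],[0,0,0],[0,0,0]]}'
python3 -m pendant '{"dp":[[-0.04,-0.001,0],[-0.08,-0.002,0],[-0.12,-0.003,0],[-0.15,-0.003,0],[-0.152,-0.003,0],[-0.152,-0.003,0],[-0.152,-0.003,0]],"rotation":[[0,0,0],[0,0,0],[0,0,0],[0,0,0],[0,0,0],[0,0,0],[0,0,0]]}'
python3 - <<'E'
from h import *
c=cap('wrist');go(557,-348,225,1.575);print(proj(c,[557,-348,210]))
im=np.zeros((480,760,3),np.uint8);A=cv2.resize(c['img'][80:280,150:360],None,fx=2.4,fy=2.4);im[:,:504]=A
B=cv2.resize(cap('side')['img'][110:210,230:315],None,fx=3,fy=3);im[:300,504:504+B.shape[1]]=B
cv2.imwrite('pics/c5.png',im)
E
```

```text
time: 20.48
tool_pos: [561.1, -199.8, 295.5]
tcp_rot: [3.135, 0.003, 1.575]
contact_force: [-0.2, -0.1, 0.3]
grip_width: 0.6
finger_force: 0.0
time: 21.35
tool_pos: [558.0, -350.7, 291.5]
tcp_rot: [-3.141, -0.0, 1.576]
contact_force: [-0.6, -0.2, 0.6]
grip_width: 0.4
finger_force: 0.0
t 21.4 pos [ 558.  -350.8  291.7] F [-0.3 -0.  -0.2] w 0.4 | dp mm [ 2.8 -1.  66.7] rot [ 0.    -0.     0.001]
[254.06294036 193.35008857]
```

View pics/c5.png

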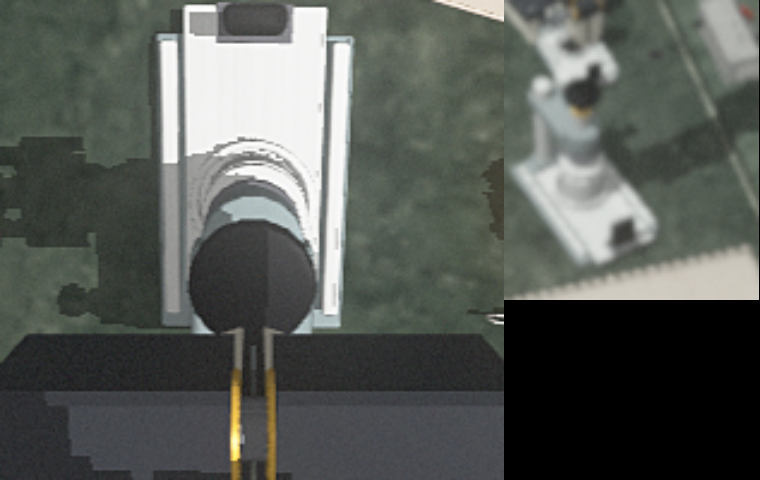

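Tin and tray look fully in. The knob top disc spans u≈229–282 with its upper edge at v≈172, directly ahead of the fingertips.

```bash
python3 - <<'E'
from h import *
c=cap('wrist')
for z in(205,215):
  top=onz(c,255.4,80+220/2.4,z);print('knob c',top-[0,24,0],'L',onz(c,150+190/2.4,197,z)[0],'R',onz(c,150+316/2.4,197,z)[0], onz(c,255.4,197.6,z))
print('handle top +y edge',onz(c,256,80+3/2.4,66)-[0,7,0],'ring out',onz(c,256,80+139/2.4,32)-[0,38.5,0])
go(557,-348,225,1.576)
E
```

```text
knob c [ 558.12500295 -354.39387151  205.        ] L 535.0922821654999 R 581.3485199260062 [ 558.2083654  -353.67251396  205.        ]
knob c [ 558.1119098  -352.37535932  215.        ] L 536.0218583110251 R 580.384948686625 [ 558.19186044 -350.70126754  215.        ]
handle top +y edge [ 558.64433452 -250.55457258   66.        ] ring out [ 559.0318755  -354.78828238   32.        ]
t 21.5 pos [ 558.  -351.1  291.8] F [-0.4 -0.1  0.2] w 0.3 | dp mm [ 3.1 -1.  66.8] rot [ 0.  0. -0.]
```

```bash
python3 -m pendant '{"dp":[[0,0,0.03],[0,0,0.055],[0,0,0.066],[0,0,0.068],[0,0,0.068],[0,0,0.068]],"rotation":[[0,0,0],[0,0,0],[0,0,0],[0,0,0],[0,0,0],[0,0,0]]}' 0
python3 -m pendant '{"dp":[[0,0,0.003],[0,0,0.006],[0,0,0.006],[0,0,0.006]],"rotation":[[0,0,0],[0,0,0],[0,0,0],[0,0,0]]}'
python3 -m pendant '{"dp":[[0,0,0.003],[0,0,0.006],[0,0,0.006],[0,0,0.006]],"rotation":[[0,0,0],[0,0,0],[0,0,0],[0,0,0]]}'
python3 -m pendant '{"dp":[[0,0,0.003],[0,0,0.006],[0,0,0.006],[0,0,0.006]],"rotation":[[0,0,0],[0,0,0],[0,0,0],[0,0,0]]}'
```

```text
time: 22.25
tool_pos: [558.1, -352.2, 224.6]
tcp_rot: [3.14, 0.001, 1.575]
contact_force: [0.2, 0.7, -1.8]
grip_width: 0.4
finger_force: 0.0
time: 22.75
tool_pos: [557.7, -352.0, 217.4]
tcp_rot: [-3.142, -0.0, 1.575]
contact_force: [0.0, -0.3, -0.6]
grip_width: 0.6
finger_force: 0.0
time: 23.25
tool_pos: [557.7, -352.0, 211.5]
tcp_rot: [3.142, -0.0, 1.575]
contact_force: [-0.4, -0.2, 0.2]
grip_width: 0.2
finger_force: 0.0
time: 23.75
tool_pos: [557.8, -352.1, 205.8]
tcp_rot: [3.141, 0.0, 1.575]
contact_force: [-0.7, 0.4, 1.3]
grip_width: 0.2
finger_force: 1.0
```

```bash
python3 -m pendant '{"dp":[[0,0,0.002],[0,0,0.004],[0,0,0.004],[0,0,0.004]],"rotation":[[0,0,0],[0,0,0],[0,0,0],[0,0,0]]}'
python3 -m pendant '{"dp":[[0,0,0.002],[0,0,0.004],[0,0,0.004],[0,0,0.004]],"rotation":[[0,0,0],[0,0,0],[0,0,0],[0,0,0]]}'
python3 -m pendant '{"dp":[[0,0,0.002],[0,0,0.004],[0,0,0.004],[0,0,0.004]],"rotation":[[0,0,0],[0,0,0],[0,0,0],[0,0,0]]}'
```

```text
time: 24.25
tool_pos: [557.8, -352.0, 201.6]
tcp_rot: [3.141, 0.0, 1.575]
contact_force: [1.2, -0.4, 3.5]
grip_width: 0.7
finger_force: 1.1
time: 24.75
tool_pos: [557.8, -352.0, 197.5]
tcp_rot: [3.141, 0.0, 1.575]
contact_force: [1.6, -0.2, 2.1]
grip_width: 0.8
finger_force: 1.3
time: 25.25
tool_pos: [557.7, -352.0, 193.5]
tcp_rot: [3.141, -0.0, 1.575]
contact_force: [2.1, -0.6, 3.6]
grip_width: 0.3
finger_force: 1.4
```

```bash
python3 -m pendant '{"dp":[[0,0,0.002],[0,0,0.004],[0,0,0.004],[0,0,0.004]],"rotation":[[0,0,0],[0,0,0],[0,0,0],[0,0,0]]}'|grep -E 'pos|contact'
python3 -m pendant '{"dp":[[0,0,0.0015],[0,0,0.003],[0,0,0.003],[0,0,0.003]],"rotation":[[0,0,0],[0,0,0],[0,0,0],[0,0,0]]}'|grep -E 'pos|contact'
python3 -m pendant '{"dp":[[0,0,0.0015],[0,0,0.003],[0,0,0.003],[0,0,0.003]],"rotation":[[0,0,0],[0,0,0],[0,0,0],[0,0,0]]}'|grep -E 'pos|contact'
python3 -m pendant '{"dp":[[0,0,0.0015],[0,0,0.003],[0,0,0.003],[0,0,0.003]],"rotation":[[0,0,0],[0,0,0],[0,0,0],[0,0,0]]}'|grep -E 'pos|contact'
```

```text
tool_pos: [557.8, -352.0, 189.7]
contact_force: [1.1, -0.3, 4.8]
tool_pos: [557.8, -352.0, 186.8]
contact_force: [0.6, -0.9, 6.4]
tool_pos: [557.8, -352.1, 184.2]
contact_force: [-0.2, -0.5, 8.1]
tool_pos: [557.8, -352.1, 181.8]
contact_force: [-0.8, 1.4, 10.1]
```

```bash
cat >m.py <<'E'
from h import *
r=[]
for i in range(8): o=get_obs();r.append((o['tool_pos'][2],o['contact_force'][2]));vision.capture('side')
r=np.array(r);print('z,Fz',r.mean(0).round(2),r.std(0).round(2),round(o['time'],1))
E
python3 m.py; python3 -m pendant '{"dp":[[0,0,0.0015],[0,0,0.0015],[0,0,0.0015]],"rotation":[[0,0,0],[0,0,0],[0,0,0]]}'>/dev/null
python3 m.py; python3 -m pendant '{"dp":[[0,0,0.0015],[0,0,0.0015],[0,0,0.0015]],"rotation":[[0,0,0],[0,0,0],[0,0,0]]}'>/dev/null
python3 m.py
```

```text
z,Fz [181.84  10.09] [0.02 0.56] 27.6
z,Fz [180.68  11.89] [0.02 0.67] 28.4
z,Fz [179.52  13.6 ] [0.01 0.46] 29.1
```

The slope is now 1.5 N/mm, so the lid is home. At 13.6 N the knob is sunk about 8 mm, so I'm handing in.

```bash
python3 -c "
from h import *
print(workorder.close_job())"
```

```text
the job is handed in; nothing more can be done
None
```

The job is handed in but returned no verdict: the tin was released in the nest, the tray pushed in to its stop, and the knob was still pressed at about 13.6 N at hand-in, which puts the lid home and the knob about 8 mm down (inferred from force and stiffness, not seen).

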